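Pack the chisel and the try square into the tool tray

TASK

Draw the chisel up out of its leaning wooden holder and lay it flat in the shallow wooden tray, and put the try square flat in the same tray beside it, so that both lie on the tray's floor, wholly inside the rim and with neither on top of the other. The holder must stay standing where it is, and the spring clamp and the dish of screws must be left where they are.

Things in the scene. Friction and masses are not known exactly. Their poses are not given: they have to be found in the camera images.
- tray: Shallow open wooden tray, fixed to the bench. Outside 236 (x) x 286 (y) x 24 mm, inside 220 (x) x 270 (y); floor 6 mm thick (its top at z = 6 mm); walls 8 mm thick, rising 18 mm above the floor. Origin: centre of its underside, on the bench; x across the short side, y along the long side, z up.
- holder: Loose wooden holder, 1 kg: foot board 150 (x) x 90 (y) x 16 mm with a wooden sleeve (outside 24 x 38 mm) that leans 36 degrees from upright to the holder's +x, at the start roughly away from the robot. Origin: centre of the underside, z up. It stands left or right of the tray, the try square lies on the other side.
- holder_mouth (a point): Centre of the sleeve's open upper end, 113 mm above the bench. The bore is 26 mm wide (along the holder's y), 12 mm across and 100 mm deep along the lean; its floor is 32 mm above the bench.
- chisel_grip (a point): Middle of the chisel's round wooden handle (118 mm long, 25 to 29 mm thick), on its axis, the place to grip; 178 mm from the cutting edge, 61 mm from the handle's end. x points along the chisel from blade to handle end, y across the blade, z square to the flat of the blade. Laid flat with z up it rests on its handle: this point 13 mm above the surface, x level within 1 degree.
- chisel_tip (a point): Middle of the chisel's cutting edge, on its axis; axes as chisel_grip. About 11 mm above the surface when the chisel lies flat (the heavier handle carries it, the blade stays just off the surface).
- square_grip (a point): Centre of the wooden stock (thick leg) of the L-shaped try square, the place to grip; 8 mm above the surface when flat. Stock 130 (x) x 34 (y) x 16 mm high, z up. The thin steel blade (36 mm wide, 2 mm thick, half-way up the stock) leaves the stock between x = -64 and -28 mm and runs along -y to y = -188 mm. About 0.18 kg. Starts flat on the bench.
- blade_end (a point): Middle of the free end of the try square's steel blade, at x = -46, y = -188 mm from square_grip and at the same height; same axes.
- spring_clamp: Black spring clamp lying behind the tray, 75 x 106 x 20 mm, loose, to be left alone. Origin: centre of its underside.
- chisel: Chisel, 239 mm long, about 0.2 kg, balanced 15 mm from chisel_grip towards the blade; steel blade 118 x 18 x 4 mm. At the start the blade stands loosely in the holder's sleeve, on its floor, all of the handle above the mouth, leaning about 41 degrees from upright (chisel_grip's x points up and to the holder's +x, its y is level); chisel_grip is then 170 mm above the bench.
- screw_dish: Round steel dish of screws behind the tray to the right, 86 mm across, 26 mm high, loose, to be left alone. Origin: centre of its underside.

How it is judged:
By the outcome, as a careful person would: the job done as asked, in the order asked, and still so for the second after the job is handed in, with the robot touching nothing.
It also fails if it takes over 72 s, if anything falls off the work surface, if the arm or the gripper's body presses on something with over 40 N, if the wrist force passes 120 N, or if a joint passes its speed limit or range.

ROBOT

A 6-joint arm with a two-finger parallel gripper is mounted at the origin on a cart in front of the work surface, level with it; the furniture and walls round the work are solid. World frame = base frame: x ahead of the robot, y to its left, z up, the work surface at z = 0. Lengths are in m, angles in degrees, forces in N, time in s.
With the tool pointing down it reaches from about 0.4 to 0.825 m from the base axis. Payload 7 kg.
Tool frame: the origin (TCP) lies midway between the tips of the shut fingers; the grasp point (between the pads) lies 19 mm behind it; z points along the fingers, y is the line along which they close (so a half turn about z gives the same grasp; the last joint's range is limited). The gripper opens to 88 mm and grips with 3 to 60 N. Pads are 19 mm wide; open, the fingers measure 130 mm over their backs; the gripper's body (78 mm by 193 mm) begins 47 mm behind the grasp point.
Start: joints at [80.965, 20.546, 0.682, 0, -70.136, -16.507], TCP at [0.291, 0.609, 0.227] pointing down, gripper open.
Joint ranges: [-176.03, 176.03], [-82.01, 121.73], [-58.28, 71.71], [-173.87, 95.51], [-174.79, -0.11], [-173.66, 173.66]. Speed limits (degrees/s): [136.94, 136.94, 172.46, 180, 180, 180].

INTERFACE

Orientations are given as [roll, pitch, yaw] about the fixed x, y, z axes, in that order (R = Rz(yaw) Ry(pitch) Rx(roll)).
In Python, from plant import ctrl gives the robot as it stands.
- The arm moves only by the tool arm_command, never from a script. Its argument "steps" is a list of rows, each an object with "translation": the shift along the tool's x, y, z in mm, a list of three; "rotation": the turn, a rotation vector about the tool's x, y, z in units of 5 degrees (1.0 is 5 degrees), a list of three; "claw": the finger opening in mm, from 0 to 87.6. In form: [{"translation": [x, y, z], "rotation": [rx, ry, rz], "claw": claw}, ...]. A call has 1 to 5 rows; each row is the pose to reach, as a shift and turn from the pose commanded when the call began, along the tool's axes at that moment; what a row does not reach only later rows make up. A row lasts 1/10 s, in which the tool goes at most 50 mm and 8.59 degrees, less where a joint would pass 70% of its speed; a pose out of reach is approached as far as the arm can. A call with a gripper value outside its range is refused whole. The fingers move at their own pace and stop on an object; the grip force is fixed at half the most. Time passes only in rows, so rows that repeat a pose let the fingers close. It gives the time, the measured TCP pose, the force, the opening and the grip force at its end, in the units of the state.
- ctrl.get_obs(): the state, without advancing time (a new reading comes with each control period).
- ctrl.snapshot(name): name is "scene" or "side" or "wrist"; returns (picture, depth): 400x640x3 uint8, red, green, blue; 400x640 float32, m along the optical axis (not along the pixel's ray), 0 where there is no reading.
- ctrl.calibration(name): a dict with "vertical_fov" (degrees; the focal length in pixels is half the picture's height over the tangent of half this angle, whatever the lens; pixels are square), "cx", "cy" (the principal point, pixels), "rvec" (rotation vector, rad) and "tvec" (3), from world to camera coordinates, as OpenCV has them; the wrist camera has in their place "hand_eye" (4x4, takes a point from camera to tool coordinates, whose origin is the TCP and whose axes are the flange's). Camera axes: x right, y down, z forward; pixel columns grow to the right and rows downward; lengths in m; the calibration is good to about 2 mm. A picture is of the moment at which its call begins: read the wrist's pose just before it. calibration takes no time and is no camera call.
- ctrl.close_job(): hands the job in; it is judged then, once.
The state is a dict: "clock": time; "joint_pos": joint angles; "qvel": joint speeds; "tau": joint torques, N m; "tool_pos": TCP position; "orientation": TCP orientation; "force": force on the tool from outside, world axes, zero at the start; "moment": the same for the moment, N m; "opening": finger opening in m; "gripper_force": force on a finger pad.
Only numpy, scipy, OpenCV 4.12 (cv2) and the standard library are available. Lean on these libraries where they do the work, as an engineer would, in place of code of your own. Each camera call takes 0.05 s, during which the arm holds its last target. There are 200 camera calls.

## Working session

There is one attempt and no reset: what is moved stays moved. The work goes in short steps, Python scripts to look and compute and a tool call to move; the robot and the scene stay as the last step left them, time stands still between calls to the robot, and variables do not carry over. Pictures are saved under pics/ and viewed, at most 13 in all, crops included, and the job is handed in when it is done.

Besides the shell and the picture viewer there is one more tool, called after ">>>" as name(argument=value, ...) on one line, values as JSON. arm_command: Moves the arm, as the interface text tells. Its arguments: {"type":"object","properties":{"steps":{"type":"array"}},"required":["steps"]}

```bash
mkdir -p pics; ls; cat > h.py <<'E'
import numpy as np, cv2
from scipy.spatial.transform import Rotation as R
from plant import ctrl
def K(c):
    f=200/np.tan(np.radians(c["vertical_fov"])/2)
    return f,c["cx"],c["cy"]
def toolT(o):
    T=np.eye(4);T[:3,:3]=R.from_euler('xyz',o["orientation"],degrees=True).as_matrix();T[:3,3]=o["tool_pos"];return T
def camT(name,o=None):
    "camera-to-world"
    c=ctrl.calibration(name)
    if name=="wrist": return toolT(o)@np.array(c["hand_eye"])
    T=np.eye(4);T[:3,:3]=cv2.Rodrigues(np.array(c["rvec"],float))[0];T[:3,3]=np.ravel(c["tvec"]);return np.linalg.inv(T)
def shot(name,fn=None):
    o=ctrl.get_obs();p,d=ctrl.snapshot(name);T=camT(name,o)
    f,cx,cy=K(ctrl.calibration(name))
    v,u=np.mgrid[:400,:640]
    P=np.stack([(u-cx)/f*d,(v-cy)/f*d,d],-1)@T[:3,:3].T+T[:3,3]; P[d==0]=np.nan
    if fn: cv2.imwrite("pics/"+fn,p[:,:,::-1])
    return p,d,P,T
E
python3 - <<'E'
from h import *
o=ctrl.get_obs();print(o)
for n in("scene","side","wrist"):
    c=ctrl.calibration(n);print(n,c)
    p,d,P,T=shot(n,n+"0.png");np.savez("/tmp/"+n+"0.npz",p=p,P=P,T=T,d=d)
    print((d>0).mean())
E
```

```text
pics
{'clock': 0.0, 'joint_pos': array([ 8.09666599e+01,  2.05920527e+01,  6.34711776e-01, -1.89846335e-02,
       -7.01353652e+01, -1.65070452e+01]), 'qvel': array([ 0.00315308, -0.02571275, -0.06885121, -0.00072123, -0.1605112 ,
        0.10284801]), 'tau': array([ 1.12059966e-03, -5.82713699e+01,  2.93068725e+01,  6.99735671e+00,
        7.16081529e-03, -1.50202518e-04]), 'tool_pos': array([0.2908451 , 0.60859891, 0.22562641]), 'orientation': array([ 1.79906044e+02, -9.23208884e-03, -2.55468431e+01]), 'force': array([ 0.08483051, -0.61333726, -1.10321289]), 'moment': array([-0.00689369, -0.01481146, -0.02130817]), 'gripper_force': 0.0, 'opening': 0.08744455322982056}
scene {'vertical_fov': 44.305255997672134, 'cx': 322.1065169842741, 'cy': 193.3471367917839, 'rvec': array([ 2.19857679, -0.80193373,  0.36558308]), 'tvec': array([-0.39137246,  0.32200389,  1.24895185])}
0.99605859375
side {'vertical_fov': 56.26797367473043, 'cx': 319.3796549025445, 'cy': 198.76332503365802, 'rvec': array([ 2.01423081, -0.14803987,  0.10177746]), 'tvec': array([-0.51130489,  0.15874667,  1.02742995])}
0.9960390625
wrist {'vertical_fov': 63.14612105854776, 'cx': 318.5984063363965, 'cy': 201.22772257518514, 'hand_eye': array([[-2.61080273e-04, -9.64728517e-01, -2.63246692e-01,
         7.02316071e-02],
       [ 9.99999692e-01, -4.46839374e-04,  6.45776371e-04,
         2.94258630e-04],
       [-7.40627867e-04, -2.63246442e-01,  9.64728336e-01,
        -1.57665005e-01],
       [ 0.00000000e+00,  0.00000000e+00,  0.00000000e+00,
         1.00000000e+00]])}
0.99607421875
```

View pics/scene0.png

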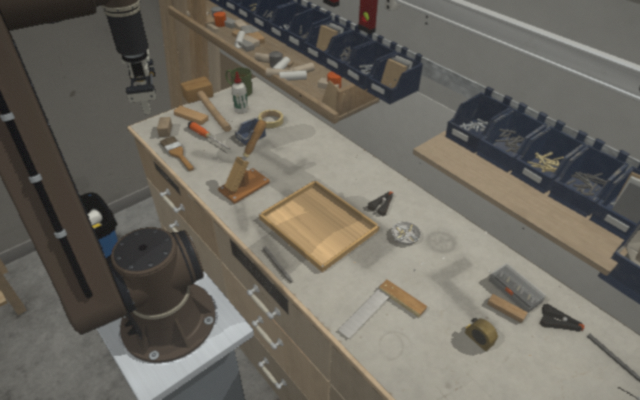

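View pics/side0.png

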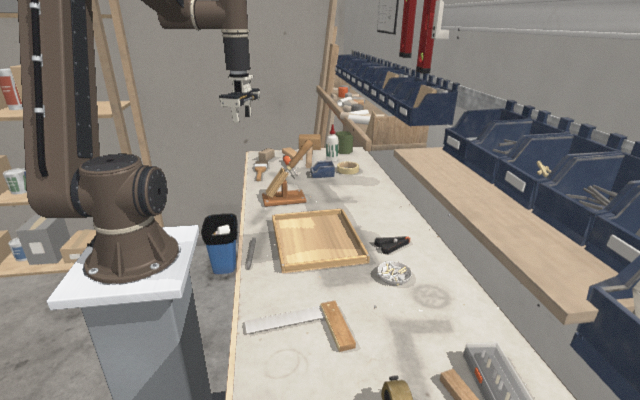

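The scene view shows the chisel (257,135) in the holder (243,183) left of the tray (318,222), and the square's stock (402,297) with its blade end at (345,330). The clamp is at (380,203) and the dish at (404,233). The side view agrees: holder (284,190), stock (337,325).

```bash
python3 - <<'E'
from h import *
for n,boxes in (("scene",dict(hold=(215,110,275,205),tray=(250,170,385,270),sq=(330,270,435,345))),("side",dict(hold=(255,135,320,210),tray=(265,200,372,275),sq=(235,295,365,355)))):
    z=np.load(f"/tmp/{n}0.npz");p,P=z["p"],z["P"]
    hsv=cv2.cvtColor(p,cv2.COLOR_RGB2HSV)
    for k,(a,b,c,d) in boxes.items():
        h=hsv[b:d,a:c];Q=P[b:d,a:c]
        wood=(h[...,1]>90)
        nl,lab,st,_=cv2.connectedComponentsWithStats(wood.astype(np.uint8))
        m=lab==1+np.argmax(st[1:,4])
        pts=Q[m&np.isfinite(Q[...,0])]
        print(n,k,len(pts),"z pct",np.percentile(pts[:,2],[2,25,50,75,98]).round(4))
        if k=="hold":
            for lo,hi in((.0,.03),(.04,.06),(.08,.1),(.125,.14),(.14,.16),(.16,.18),(.18,.2),(.2,.23)):
                s=pts[(pts[:,2]>lo)&(pts[:,2]<hi)]
                if len(s): print(lo,len(s),s.mean(0).round(4))
            s=pts[(pts[:,2]>.008)&(pts[:,2]<.024)]
            print("foot",cv2.minAreaRect((s[:,:2]*1000).astype(np.float32)))
        else:
            print(cv2.minAreaRect((pts[:,:2]*1000).astype(np.float32)))
        if k=="sq":
            steel=(h[...,1]<40)&(np.abs(Q[...,2]-.008)<.006)&(h[...,2]>120)
            print("bench z",np.nanmedian(Q[...,2]), "V/S pct",np.percentile(h[...,2],[10,50,90]),np.percentile(h[...,1],[10,50,90]))
E
```

```text
scene hold 1082 z pct [0.008  0.015  0.019  0.0619 0.113 ]
0.0 628 [0.4281 0.2858 0.0156]
0.04 131 [0.3959 0.2904 0.0495]
0.08 84 [0.4145 0.2935 0.0895]
foot ((429.229248046875, 296.55023193359375), (147.93292236328125, 88.16596984863281), 6.309077739715576)
scene tray 5336 z pct [0.0011 0.0047 0.0066 0.0099 0.0254]
((507.08612060546875, 11.682296752929688), (238.460693359375, 290.52655029296875), 3.03912615776062)
scene sq 504 z pct [0.0115 0.0145 0.0159 0.0172 0.0199]
((501.88232421875, -340.0426940917969), (35.2594108581543, 128.81039428710938), 8.176669120788574)
bench z 0.00044567718559118674 V/S pct [150. 165. 169.] [20. 26. 48.]
side hold 771 z pct [0.0048 0.016  0.0181 0.0576 0.1104]
0.0 477 [0.4323 0.2843 0.0155]
0.04 81 [0.4055 0.2876 0.0497]
0.08 59 [0.4199 0.289  0.0901]
foot ((430.3648376464844, 299.18853759765625), (146.5200958251953, 89.40000915527344), 3.642132520675659)
side tray 1231 z pct [0.0055 0.0116 0.0176 0.0232 0.0263]
((507.8099060058594, 12.478561401367188), (233.54763793945312, 288.0311279296875), 2.801462173461914)
side sq 742 z pct [0.0071 0.0161 0.0168 0.0175 0.0188]
((502.78472900390625, -339.6957092285156), (33.678524017333984, 126.76309967041016), 7.8309478759765625)
bench z 0.0013379345225150163 V/S pct [188. 219. 223.] [14. 20. 81.]
```

```bash
python3 - <<'E'
import cv2
a=cv2.imread('pics/scene0.png')
s=cv2.imread('pics/side0.png')
import numpy as np
A=cv2.resize(a[105:210,205:300],(400,442),interpolation=cv2.INTER_CUBIC)
B=cv2.resize(s[290:360,235:365],(400,215),interpolation=cv2.INTER_CUBIC)
C=cv2.resize(s[130:210,250:325],(400,427),interpolation=cv2.INTER_CUBIC)
o=np.zeros((600,800,3),np.uint8);o[:442,:400]=A;o[:427,400:]=C;o[442:600,:294]=cv2.resize(B,(294,158))
cv2.imwrite('pics/crop1.png',o)
E
```

```text
(no output)
```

View pics/crop1.png

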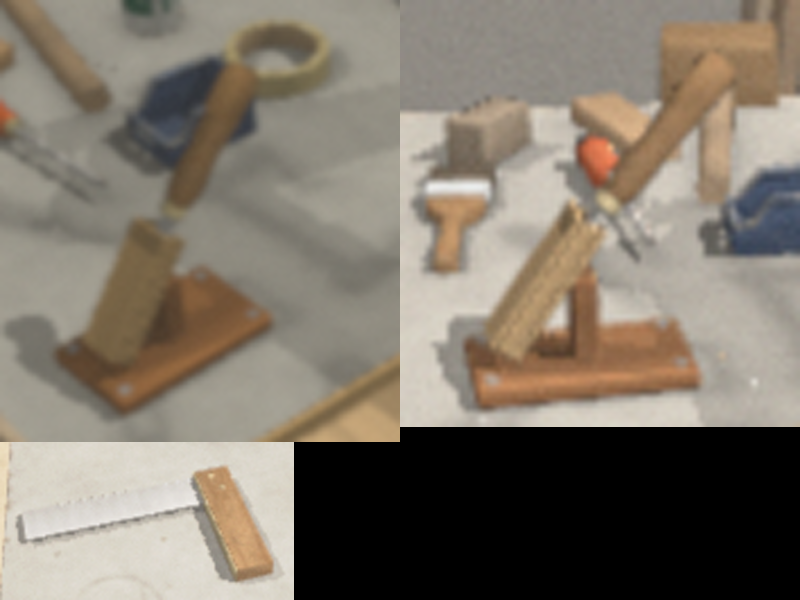

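```bash
cat >> h.py <<'E'
def plan(pos,rpy,o=None,prnt=True):
    "tool-frame shift (mm) and turn (5 deg units) to reach a pose"
    o=o or ctrl.get_obs();T=toolT(o)
    t=T[:3,:3].T@(np.array(pos)-T[:3,3])*1000
    r=(R.from_matrix(T[:3,:3].T)*R.from_euler('xyz',rpy,degrees=True)).as_rotvec(degrees=True)/5
    print("t",t.round(1),"r",r.round(2),"| now",np.round(o["tool_pos"],4),np.round(o["orientation"],1),"j",np.round(o["joint_pos"],0),"F",np.round(o["force"],1),"open",round(o["opening"]*1000,1),"gf",round(o["gripper_force"],1),"clk",round(o["clock"],1))
def ray(T,c,u,v):
    f,cx,cy=K(c);d=T[:3,:3]@np.array([(u-cx)/f,(v-cy)/f,1]);return T[:3,3],d/np.linalg.norm(d)
E
python3 - <<'E'
from h import *
res=[]
lines={}
for n,(a,b,c,d) in dict(scene=(240,115,275,160),side=(285,135,320,170)).items():
    z=np.load(f"/tmp/{n}0.npz");p,P,T=z["p"],z["P"],z["T"];cal=ctrl.calibration(n)
    m=np.zeros((400,640),bool)
    hsv=cv2.cvtColor(p,cv2.COLOR_RGB2HSV)
    m[b:d,a:c]=((P[...,2]>.12)&(P[...,2]<.24)&(np.hypot(P[...,0]-.5,P[...,1]-.3)<.1)&(hsv[...,1]>70))[b:d,a:c]
    v,u=np.nonzero(m);print(n,m.sum(),u.min(),u.max(),v.min(),v.max())
    Q=P[m];c0=np.median(Q,0);
    vx,vy,x0,y0=cv2.fitLine(np.stack([u,v],1).astype(np.float32),cv2.DIST_HUBER,0,.01,.01).ravel()
    # plane through camera and image axis
    o1,r1=ray(T,cal,x0,y0);_,r2=ray(T,cal,x0+30*vx,y0+30*vy)
    nn=np.cross(r1,r2);nn/=np.linalg.norm(nn);lines[n]=(nn,nn@o1)
    print("median surf",c0.round(4),"z range",Q[:,2].min().round(3),Q[:,2].max().round(3))
(n1,d1),(n2,d2)=lines.values()
a=np.cross(n1,n2);a/=np.linalg.norm(a);a*=np.sign(a[2])
p0=np.linalg.solve(np.array([n1,n2,[0,0,1]]),[d1,d2,.170])
print("axis at z=.17",p0.round(4),"dir",a.round(3),"lean",np.degrees(np.arccos(a[2])),"yaw",np.degrees(np.arctan2(a[1],a[0])))
rpy=(R.from_euler('z',4.5,degrees=True)*R.from_euler('y',-49,degrees=True)*R.from_euler('x',180,degrees=True))
print(rpy.as_euler('xyz',degrees=True), rpy.as_matrix().round(2))
g=p0; pre=g-rpy.as_matrix()[:,2]*.13
print("pre",pre);plan(pre,rpy.as_euler('xyz',degrees=True))
E
```

```text
scene 289 244 266 120 155
median surf [0.493  0.3002 0.1793] z range 0.124 0.221
side 242 287 312 139 168
median surf [0.4946 0.3003 0.1751] z range 0.122 0.22
axis at z=.17 [0.4925 0.307  0.17  ] dir [0.647 0.022 0.763] lean 40.3102366196568 yaw 1.9241922332556702
[180.  -49.    4.5] [[ 0.65  0.08  0.75]
 [ 0.05 -1.    0.06]
 [ 0.75  0.   -0.66]]
pre [0.39471893 0.29929438 0.25528767]
t [227.1 234.4 -29.1] r [ 2.58  9.57 -5.63] | now [0.2909 0.6087 0.2258] [179.9  -0.  -25.5] j [ 81.  21.   1.  -0. -70. -17.] F [-0.4 -1.   1.1] open 87.5 gf 0.0 clk 0.1
```

>>> arm_command(steps=[{"translation": [45,47,-20],"rotation": [0.4,1.4,-0.8],"claw": 87},{"translation": [80,80,-30],"rotation": [0.8,2.8,-1.6],"claw": 87},{"translation": [115,115,-30],"rotation": [1.1,4.2,-2.4],"claw": 87},{"translation": [145,145,-30],"rotation": [1.5,5.6,-3.2],"claw": 87},{"translation": [170,175,-30],"rotation": [1.9,7.0,-4.0],"claw": 87}])

```text
clock: 0.65
tool_pos: [0.3685, 0.377, 0.2566]
orientation: [-176.4, -36.1, -5.7]
force: [2.0, -0.5, 2.4]
opening: 0.0871
gripper_force: 0.0
```

```bash
python3 -c "
from h import *
plan([.3947,.299,.2553],[180,-49,4])"
```

```text
t [26.6 76.2 16.3] r [ 0.61  2.52 -1.51] | now [0.3685 0.377  0.2566] [-176.4  -36.1   -5.7] j [ 88.  -4. -50.  48. -53. -35.] F [ 2.  -0.5  2.4] open 87.1 gf 0.0 clk 0.7
```

```bash
python3 -c "
from h import *
rp=[180,-40,3.5];z=R.from_euler('xyz',rp,degrees=True).as_matrix()[:,2]
plan(np.array([.4925,.305,.17])-z*.10,rp)"
```

```text
t [48.3 72.4 43.2] r [ 0.43  0.72 -1.48] | now [0.3685 0.377  0.2566] [-176.4  -36.1   -5.7] j [ 88.  -4. -50.  48. -53. -35.] F [ 2.  -0.5  2.4] open 87.1 gf 0.0 clk 0.7
```

>>> arm_command(steps=[{"translation": [24,36,10],"rotation": [0.2,0.4,-0.8],"claw": 87},{"translation": [48,72,25],"rotation": [0.4,0.7,-1.5],"claw": 87},{"translation": [48,72,43],"rotation": [0.4,0.7,-1.5],"claw": 87},{"translation": [48,72,43],"rotation": [0.4,0.7,-1.5],"claw": 87}])

```text
clock: 1.05
tool_pos: [0.431, 0.3054, 0.2539]
orientation: [179.6, -39.2, 3.1]
force: [-0.0, -0.2, -1.0]
opening: 0.087
gripper_force: 0.0
```

```bash
python3 - <<'E'
from h import *
rp=[180,-40,3.5];z=R.from_euler('xyz',rp,degrees=True).as_matrix()[:,2]
plan(np.array([.4925,.305,.17])-z*.10,rp)
p,d,P,T=shot("wrist","w1.png");np.savez("/tmp/w1.npz",p=p,P=P,T=T)
E
```

```text
t [-6.8  4.2  3.9] r [ 0.13  0.17 -0.05] | now [0.431  0.3054 0.2539] [179.6 -39.2   3.1] j [ 72.  -8. -58.  61. -43. -27.] F [-0.  -0.2 -1. ] open 87.0 gf 0.0 clk 1.1
```

View pics/w1.png

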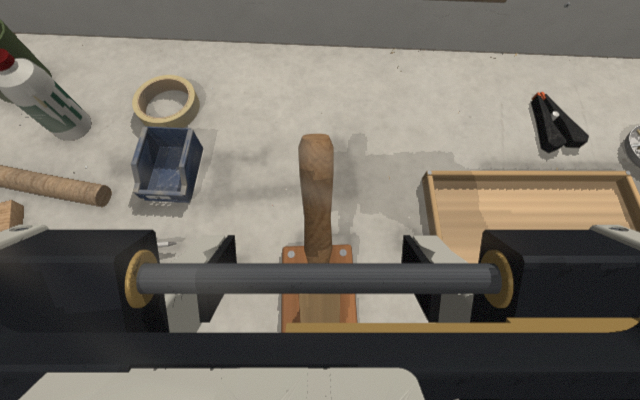

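The handle runs in the wrist view from (316,138) to (318,255), well centred between the fingers at columns about 235 and 405.

```bash
python3 - <<'E'
from h import *
z=np.load("/tmp/w1.npz");p,P,T=z["p"],z["P"],z["T"];cal=ctrl.calibration("wrist")
m=np.zeros((400,640),bool);m[130:260,285:350]=(P[130:260,285:350,2]>.12)&(P[130:260,285:350,2]<.235)
v,u=np.nonzero(m);Q=P[m];print(len(Q),u.min(),u.max(),v.min(),v.max())
# row centres + depth -> surface ridge line; push to axis by radius
rows=[]
for r in range(145,250,8):
    uu=np.nonzero(m[r])[0]; c=(uu.min()+uu.max())/2
    s=P[r,int(round(c))-2:int(round(c))+3].mean(0); o,d=ray(T,cal,c,r); rows.append(np.r_[s,d])
rows=np.array(rows);L=cv2.fitLine(rows[:,:3].astype(np.float32),cv2.DIST_L2,0,.001,.001).ravel()
a=L[:3]*np.sign(L[2]);
ax=[]
for s,d in zip(rows[:,:3],rows[:,3:]):
    dp=d-a*(a@d);dp/=np.linalg.norm(dp);ax.append(s+dp*.0135)
ax=np.array(ax);print(a.round(3),"lean",np.degrees(np.arccos(a[2])),"yaw",np.degrees(np.arctan2(a[1],a[0])))
c=ax.mean(0);g=c+a*(.170-c[2])/a[2];print("grip",g.round(4))
rp=[180,-40,4];zz=R.from_euler('xyz',rp,degrees=True).as_matrix()[:,2]
for k in(-.03,.010): plan(g+zz*k,rp)
E
```

```text
3761 298 332 134 259
[0. 0. 1.] lean 0.0 yaw 0.0
grip [nan nan nan]
t [nan nan nan] r [ 0.21  0.17 -0.12] | now [0.4305 0.3053 0.2534] [179.4 -39.1   3.2] j [ 72.  -8. -58.  61. -43. -27.] F [-0.1 -0.4  0.2] open 87.4 gf 0.0 clk 1.1
t [nan nan nan] r [ 0.21  0.17 -0.12] | now [0.4305 0.3053 0.2534] [179.4 -39.1   3.2] j [ 72.  -8. -58.  61. -43. -27.] F [-0.1 -0.4  0.2] open 87.4 gf 0.0 clk 1.1
```

Some missing depth pixels gave NaN, so I'll use a NaN-safe mean.

```bash
python3 - <<'E'
from h import *
z=np.load("/tmp/w1.npz");p,P,T=z["p"],z["P"],z["T"];cal=ctrl.calibration("wrist")
m=np.zeros((400,640),bool);m[130:260,285:350]=(P[130:260,285:350,2]>.12)&(P[130:260,285:350,2]<.235)
rows=[]
for r in range(145,250,8):
    uu=np.nonzero(m[r])[0]; c=(uu.min()+uu.max())/2
    s=np.nanmean(P[r-1:r+2,int(round(c))-2:int(round(c))+3].reshape(-1,3),0); o,d=ray(T,cal,c,r); rows.append(np.r_[s,d])
rows=np.array(rows);rows=rows[np.isfinite(rows).all(1)];L=cv2.fitLine(rows[:,:3].astype(np.float32),cv2.DIST_L2,0,.001,.001).ravel()
a=L[:3]*np.sign(L[2]);
ax=[]
for s,d in zip(rows[:,:3],rows[:,3:]):
    dp=d-a*(a@d);dp/=np.linalg.norm(dp);ax.append(s+dp*.0135)
ax=np.array(ax);print(len(ax),a.round(3),"lean",np.degrees(np.arccos(a[2])),"yaw",np.degrees(np.arctan2(a[1],a[0])))
c=ax.mean(0);g=c+a*(.170-c[2])/a[2];print("grip",g.round(4))
rp=[180,-40,4];zz=R.from_euler('xyz',rp,degrees=True).as_matrix()[:,2]
for k in(-.03,.010): plan(g+zz*k,rp)
E
```

```text
14 [0.643 0.054 0.764] lean 40.157265 yaw 4.8447957
grip [0.4956 0.3097 0.17  ]
t [-2.5 -1.3 75.8] r [ 0.21  0.17 -0.12] | now [0.4305 0.3053 0.2534] [179.4 -39.1   3.2] j [ 72.  -8. -58.  61. -43. -27.] F [-0.1 -0.4  0.2] open 87.4 gf 0.0 clk 1.1
t [ -1.9  -2.  115.8] r [ 0.21  0.17 -0.12] | now [0.4305 0.3053 0.2534] [179.4 -39.1   3.2] j [ 72.  -8. -58.  61. -43. -27.] F [-0.1 -0.4  0.2] open 87.4 gf 0.0 clk 1.1
```

>>> arm_command(steps=[{"translation": [0,0,35],"rotation": [0.1,0.1,-0.1],"claw": 70},{"translation": [-1,-1,70],"rotation": [0.2,0.2,-0.2],"claw": 60},{"translation": [-2,-2,95],"rotation": [0.2,0.2,-0.2],"claw": 60},{"translation": [-2,-2,115],"rotation": [0.2,0.2,-0.2],"claw": 60},{"translation": [-2,-2,115],"rotation": [0.2,0.2,-0.2],"claw": 60}])

```text
clock: 1.6
tool_pos: [0.5212, 0.3279, 0.1753]
orientation: [178.6, -38.3, 4.0]
force: [-1.3, 0.4, 0.1]
opening: 0.0605
gripper_force: 0.0
```

```bash
python3 - <<'E'
from h import *
rp=[180,-40,4.5];zz=R.from_euler('xyz',rp,degrees=True).as_matrix()[:,2]
plan(np.array([.4956,.3097,.17])+zz*.01,rp)
E
```

```text
t [-24.1  16.4  -2.1] r [ 0.36  0.34 -0.08] | now [0.5212 0.3279 0.1753] [178.6 -38.3   4. ] j [ 46.   5. -58.  95. -26. -41.] F [-1.3  0.4  0.1] open 60.5 gf 0.0 clk 1.6
```

>>> arm_command(steps=[{"translation": [-8,8,-20],"rotation": [0.2,-0.5,0],"claw": 75},{"translation": [-8,12,-60],"rotation": [0.3,-1.5,0],"claw": 85},{"translation": [0,14,-100],"rotation": [0.4,-3.0,0],"claw": 85},{"translation": [10,14,-115],"rotation": [0.4,-3.7,0],"claw": 85},{"translation": [10,14,-115],"rotation": [0.4,-3.7,0],"claw": 85}])

```text
clock: 2.1
tool_pos: [0.4723, 0.3126, 0.2724]
orientation: [179.7, -25.7, 3.6]
force: [2.9, -1.4, 2.9]
opening: 0.085
gripper_force: 0.0
```

```bash
python3 - <<'E'
from h import *
rp=[180,-20,4.8];zz=R.from_euler('xyz',rp,degrees=True).as_matrix()[:,2]
g=np.array([.4956,.3097,.17])
for k in(-.09,.007):plan(g+zz*k,rp)
E
```

```text
t [-14.6   5.   12.8] r [ 0.14 -1.13 -0.22] | now [0.4723 0.3126 0.2724] [179.7 -25.7   3.6] j [ 67.  -3. -39.  32. -47.   6.] F [ 2.9 -1.4  2.9] open 85.0 gf 0.0 clk 2.1
t [-24.2   3.8 109.3] r [ 0.14 -1.13 -0.22] | now [0.4723 0.3126 0.2724] [179.7 -25.7   3.6] j [ 67.  -3. -39.  32. -47.   6.] F [ 2.9 -1.4  2.9] open 85.0 gf 0.0 clk 2.1
```

>>> arm_command(steps=[{"translation": [-15,5,13],"rotation": [0.1,-1.1,-0.2],"claw": 70},{"translation": [-18,5,45],"rotation": [0.1,-1.1,-0.2],"claw": 65},{"translation": [-20,5,65],"rotation": [0.1,-1.1,-0.2],"claw": 65},{"translation": [-20,5,65],"rotation": [0.1,-1.1,-0.2],"claw": 65}])

```text
clock: 2.5
tool_pos: [0.4845, 0.3064, 0.2025]
orientation: [179.6, -20.3, 4.6]
force: [-0.7, -0.3, -0.6]
opening: 0.0655
gripper_force: 0.0
```

```bash
python3 - <<'E'
from h import *
rp=[180,-20,4.8];zz=R.from_euler('xyz',rp,degrees=True).as_matrix()[:,2]
g=np.array([.4956,.3097,.17])
for k in(.008,):plan(g+zz*k,rp)
E
```

```text
t [-0.7 -2.7 42.4] r [ 0.09 -0.05 -0.04] | now [0.4845 0.3064 0.2025] [179.6 -20.3   4.6] j [ 62.   2. -39.  27. -41.  13.] F [-0.7 -0.3 -0.6] open 65.5 gf 0.0 clk 2.5
```

>>> arm_command(steps=[{"translation": [-1,-3,22],"rotation": [0.1,0,0],"claw": 65},{"translation": [-1,-3,42],"rotation": [0.1,0,0],"claw": 65},{"translation": [-1,-3,42],"rotation": [0.1,0,0],"claw": 60}])

```text
clock: 2.8
tool_pos: [0.4986, 0.3104, 0.1642]
orientation: [-179.8, -20.4, 4.5]
force: [0.5, -0.5, -0.1]
opening: 0.062
gripper_force: 0.0
```

```bash
python3 - <<'E'
from h import *
rp=[180,-20,4.8];zz=R.from_euler('xyz',rp,degrees=True).as_matrix()[:,2]
g=np.array([.4956,.3097,.17])
plan(g+zz*.008,rp)
p,d,P,T=shot("wrist","w2.png")
E
```

```text
t [-0.9  0.5  1.5] r [-0.02 -0.07 -0.05] | now [0.4986 0.3104 0.1642] [-179.8  -20.4    4.5] j [ 60.   6. -42.  31. -34.  11.] F [ 0.5 -0.5 -0.1] open 62.0 gf 0.0 clk 2.8
```

View pics/w2.png

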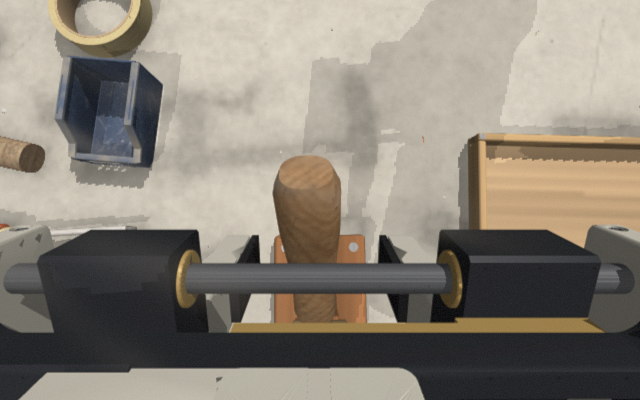

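The handle end (307,170) lies between the fingers at columns 255 and 385, about 10 px left of centre. I'll close now.

>>> arm_command(steps=[{"translation": [0,0,2],"rotation": [0,0,0],"claw": 35},{"translation": [0,0,2],"rotation": [0,0,0],"claw": 20},{"translation": [0,0,2],"rotation": [0,0,0],"claw": 15},{"translation": [0,0,2],"rotation": [0,0,0],"claw": 10},{"translation": [0,0,2],"rotation": [0,0,0],"claw": 10}])

```text
clock: 3.35
tool_pos: [0.5003, 0.3116, 0.1644]
orientation: [-179.5, -20.5, 4.4]
force: [1.1, -1.4, 1.4]
opening: 0.0258
gripper_force: 30.2
```

>>> arm_command(steps=[{"translation": [0,0,0],"rotation": [0,0,0],"claw": 10},{"translation": [0,0,0],"rotation": [0,0,0],"claw": 10},{"translation": [0,0,0],"rotation": [0,0,0],"claw": 10}])

```text
clock: 3.65
tool_pos: [0.5005, 0.3115, 0.1643]
orientation: [-179.6, -20.5, 4.4]
force: [0.7, -0.0, 4.6]
opening: 0.026
gripper_force: 29.9
```

```bash
python3 - <<'E'
from h import *
o=ctrl.get_obs();a=np.array([np.sin(np.radians(40.5))*np.cos(np.radians(4.8)),np.sin(np.radians(40.5))*np.sin(np.radians(4.8)),np.cos(np.radians(40.5))])
for s in(.03,.13):plan(np.array(o["tool_pos"])+a*s,o["orientation"],o)
E
```

```text
t [ 26.2  -0.2 -14.5] r [ 0.  0. -0.] | now [0.5005 0.3115 0.1643] [-179.6  -20.5    4.4] j [ 59.   6. -42.  31. -33.  10.] F [ 0.7 -0.   4.6] open 26.0 gf 29.9 clk 3.6
t [113.7  -1.1 -63. ] r [ 0.  0. -0.] | now [0.5005 0.3115 0.1643] [-179.6  -20.5    4.4] j [ 59.   6. -42.  31. -33.  10.] F [ 0.7 -0.   4.6] open 26.0 gf 29.9 clk 3.6
```

>>> arm_command(steps=[{"translation": [9,0,-5],"rotation": [0,0,0],"claw": 10},{"translation": [18,0,-10],"rotation": [0,0,0],"claw": 10},{"translation": [27,0,-15],"rotation": [0,0,0],"claw": 10},{"translation": [36,0,-20],"rotation": [0,0,0],"claw": 10},{"translation": [45,-0.5,-25],"rotation": [0,0,0],"claw": 10}])

```text
clock: 4.15
tool_pos: [0.5337, 0.3137, 0.203]
orientation: [-179.6, -20.4, 4.4]
force: [-0.3, 0.2, -2.4]
opening: 0.0258
gripper_force: 29.9
```

>>> arm_command(steps=[{"translation": [10,0,-5.5],"rotation": [0,0,0],"claw": 10},{"translation": [20,0,-11],"rotation": [0,0,0],"claw": 10},{"translation": [31,0,-17],"rotation": [0,0,0],"claw": 10},{"translation": [42,0,-23],"rotation": [0,0,0],"claw": 10},{"translation": [53,-0.5,-29],"rotation": [0,0,0],"claw": 10}])

```text
clock: 4.65
tool_pos: [0.5735, 0.3173, 0.2494]
orientation: [-179.6, -20.5, 4.4]
force: [-0.5, 0.8, -2.4]
opening: 0.0256
gripper_force: 29.9
```

```bash
python3 - <<'E'
from h import *
plan([.6,.32,.29],[180,-20.5,4.4])
p,d,P,T=shot("side")
cv2.imwrite("pics/s2.png",cv2.resize(p[110:230,230:390,::-1],(640,480),interpolation=cv2.INTER_CUBIC))
E
```

```text
t [ 39.2  -0.9 -28.7] r [-0.08  0.01 -0.  ] | now [0.5735 0.3173 0.2494] [-179.6  -20.5    4.4] j [ 54.   7. -25.  22. -45.  27.] F [-0.5  0.8 -2.4] open 25.6 gf 29.9 clk 4.7
```

View pics/s2.png

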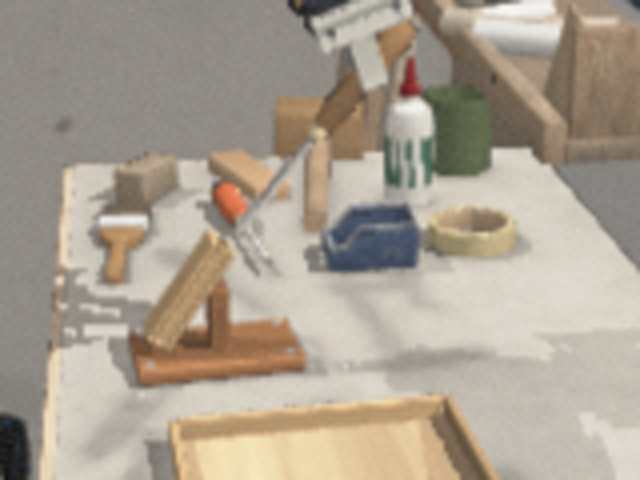

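The chisel is clear of the sleeve (its tip at crop (240,230) is just beyond the mouth), and the holder is still standing where it was.

```bash
cat >> h.py <<'E'
GT=np.array([-.0027,0,-.0071])   # chisel grip in tool frame
TR=lambda x,y:(np.array([.5075,.012])+R.from_euler('z',2.9,degrees=True).as_matrix()[:2,:2]@[x,y])
def chis(g,pitch,yaw):
    M=R.from_euler('xyz',[180,pitch,yaw],degrees=True).as_matrix();return g-M@GT
E
python3 - <<'E'
from h import *
plan([.585,.17,.29],[180,-6,-35])
g=np.r_[TR(.060,-.058),.13];print(g)
plan(chis(g,29,-87),[180,29,-87])
E
```

```text
t [ 12.4 148.3 -37.9] r [-1.91 -2.77  7.7 ] | now [0.575  0.3183 0.2514] [-179.5  -20.6    4.4] j [ 54.   7. -25.  22. -45.  27.] F [2.7 1.8 1.2] open 25.7 gf 29.9 clk 4.7
[ 0.57035755 -0.04289015  0.13      ]
t [-75.4 359.6 106.2] r [ 1.3  -7.59 18.73] | now [0.575  0.3183 0.2514] [-179.5  -20.6    4.4] j [ 54.   7. -25.  22. -45.  27.] F [2.7 1.8 1.2] open 25.7 gf 29.9 clk 4.7
```

>>> arm_command(steps=[{"translation": [18,5,-14],"rotation": [0,0,0],"claw": 10},{"translation": [25,30,-35],"rotation": [-0.4,-0.6,1.4],"claw": 10},{"translation": [22,65,-38],"rotation": [-0.8,-1.2,2.9],"claw": 10},{"translation": [18,105,-38],"rotation": [-1.2,-1.8,4.4],"claw": 10},{"translation": [14,148,-38],"rotation": [-1.5,-2.3,5.9],"claw": 10}])

```text
clock: 5.2
tool_pos: [0.5844, 0.1692, 0.2884]
orientation: [-179.5, -8.3, -26.1]
force: [2.1, -0.3, -2.7]
opening: 0.026
gripper_force: 29.9
```

```bash
python3 - <<'E'
from h import *
plan([.58,.05,.25],[180,12,-62])
E
```

```text
t [ 42.5 109.3  44.1] r [ 0.13 -3.9   7.22] | now [0.5844 0.1692 0.2884] [-179.5   -8.3  -26.1] j [ 39.   8. -11.   8. -67.  22.] F [ 2.1 -0.3 -2.7] open 26.0 gf 29.9 clk 5.2
```

>>> arm_command(steps=[{"translation": [8,22,9],"rotation": [0,-0.8,1.4],"claw": 10},{"translation": [17,44,18],"rotation": [0,-1.6,2.9],"claw": 10},{"translation": [26,66,27],"rotation": [0,-2.3,4.4],"claw": 10},{"translation": [34,88,36],"rotation": [0.1,-3.1,5.8],"claw": 10},{"translation": [42,109,44],"rotation": [0.1,-3.9,7.2],"claw": 10}])

```text
clock: 5.7
tool_pos: [0.5805, 0.0501, 0.2499]
orientation: [179.9, 12.0, -61.9]
force: [-0.2, -0.4, -2.4]
opening: 0.0256
gripper_force: 29.9
```

```bash
python3 - <<'E'
from h import *
g=np.r_[TR(.060,-.058),.13]
plan(chis(g,29,-87),[180,29,-87])
E
```

```text
t [101.1  52.  108.8] r [ 1.78 -3.35  4.71] | now [0.5805 0.0501 0.2499] [179.9  12.  -61.9] j [ 16.  15.  -1. -12. -78.  15.] F [-0.2 -0.4 -2.4] open 25.6 gf 29.9 clk 5.7
```

>>> arm_command(steps=[{"translation": [20,10,22],"rotation": [0.4,-0.7,1.0],"claw": 10},{"translation": [40,21,44],"rotation": [0.8,-1.4,1.9],"claw": 10},{"translation": [60,31,66],"rotation": [1.1,-2.1,2.9],"claw": 10},{"translation": [80,42,88],"rotation": [1.5,-2.7,3.8],"claw": 10},{"translation": [101,52,109],"rotation": [1.8,-3.35,4.7],"claw": 10}])

```text
clock: 6.2
tool_pos: [0.5708, -0.0423, 0.1219]
orientation: [-179.7, 29.0, -86.8]
force: [0.6, -0.5, -2.6]
opening: 0.0258
gripper_force: 29.9
```

>>> arm_command(steps=[{"translation": [0,0,0],"rotation": [0,0,0],"claw": 10},{"translation": [0,0,0],"rotation": [0,0,0],"claw": 10}])

```text
clock: 6.4
tool_pos: [0.5705, -0.0427, 0.1217]
orientation: [-179.9, 28.9, -86.8]
force: [0.8, 0.2, -2.2]
opening: 0.0259
gripper_force: 29.9
```

```bash
python3 - <<'E'
from h import *
g=np.r_[TR(.060,-.058),.13]
plan(chis(g,29,-87),[180,29,-87])
p,d,P,T=shot("side");np.savez("/tmp/s3.npz",p=p,P=P,T=T)
a=cv2.resize(p[170:300,235:415,::-1],(400,289),interpolation=cv2.INTER_CUBIC)
q,d,P,T=shot("scene");np.savez("/tmp/c3.npz",p=q,P=P,T=T)
b=cv2.resize(q[140:280,240:420,::-1],(400,311),interpolation=cv2.INTER_CUBIC)
w,d,P,T=shot("wrist");np.savez("/tmp/w3.npz",p=w,P=P,T=T)
o=np.zeros((600,800,3),np.uint8);o[:289,:400]=a;o[289:600,:400]=b;o[:250,400:]=cv2.resize(w[:,:,::-1],(400,250))
cv2.imwrite("pics/m3.png",o)
E
```

```text
t [-1.2  0.1 -0.2] r [ 0.   -0.03  0.04] | now [ 0.5705 -0.0427  0.1217] [-179.9   28.9  -86.8] j [ -6.  23.  -5. -30. -70.  21.] F [ 0.8  0.2 -2.2] open 25.9 gf 29.9 clk 6.4
```

View pics/m3.png

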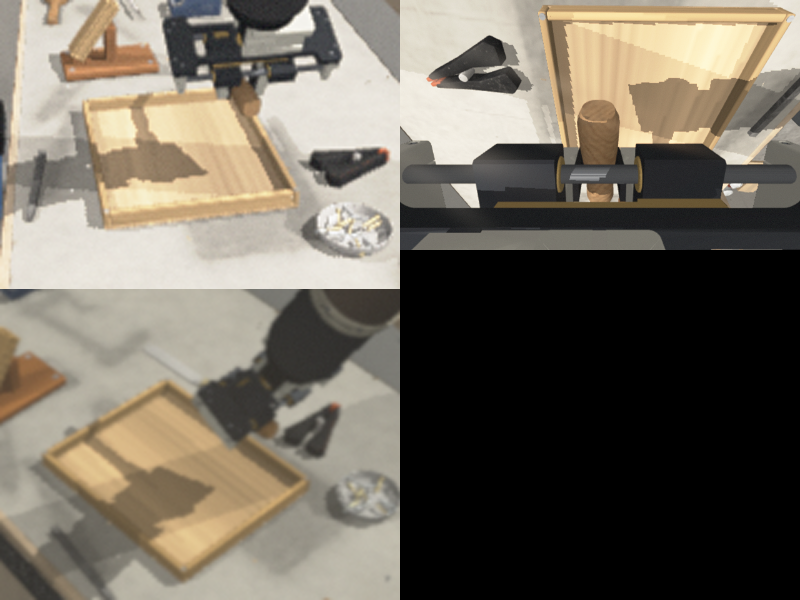

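The composite shows the chisel held over the tray. Its blade shows in the scene crop from (145,348) to (200,380), and its handle end in the wrist inset at (598,112). I'll check its level from depth.

```bash
python3 - <<'E'
from h import *
for f in("c3","w3","s3"):
    z=np.load(f"/tmp/{f}.npz");P=z["P"]
    m=(np.abs(P[...,0]-.57)<.03)&(P[...,2]>.08)&(P[...,2]<.16)
    for nm,lo,hi in(("blade",.03,.16),("handle",-.115,-.065)):
        Q=P[m&(P[...,1]>lo)&(P[...,1]<hi)]
        if len(Q)<8: print(f,nm,len(Q));continue
        print(f,nm,len(Q),Q.min(0).round(3),Q.max(0).round(3))
        if nm=="blade":
            ys=Q[:,1];print(" z vs y",np.polyfit(ys,Q[:,2],1).round(4)," x vs y",np.polyfit(ys,Q[:,0],1).round(4), "at y=.1", np.median(Q[np.abs(ys-.1)<.02],0).round(4))
        else: print(" top z",np.percentile(Q[:,2],95).round(4), np.median(Q,0).round(4))
E
```

```text
c3 blade 151 [0.55  0.031 0.125] [0.576 0.134 0.137]
 z vs y [0.0035 0.1318]  x vs y [-0.0737  0.5682] at y=.1 [0.5607 0.1    0.1322]
c3 handle 55 [ 0.56  -0.103  0.12 ] [ 0.586 -0.088  0.147]
 top z 0.1435 [ 0.57   -0.0998  0.134 ]
w3 blade 0
w3 handle 5899 [ 0.548 -0.101  0.119] [ 0.595 -0.065  0.149]
 top z 0.1446 [ 0.574  -0.0923  0.1412]
s3 blade 0
s3 handle 163 [ 0.542 -0.103  0.12 ] [ 0.599 -0.065  0.157]
 top z 0.1513 [ 0.5725 -0.0933  0.1394]
```

The chisel is level within 0.3°, on target in x and y, with its axis at z≈0.130. I'll lower it straight down about 109 mm.

```bash
python3 - <<'E'
from h import *
for z in (.05,.0205):
  g=np.r_[TR(.060,-.058),z]
  plan(chis(g,28.8,-87),[180,28.8,-87])
E
```

```text
t [40.1  1.6 70.7] r [-0.02  0.01  0.09] | now [ 0.5714 -0.0407  0.1237] [-179.7   28.8  -86.5] j [ -6.  23.  -5. -30. -70.  21.] F [ 0.6  0.5 -2.6] open 25.8 gf 29.9 clk 6.5
t [54.3  1.8 96.5] r [-0.02  0.01  0.09] | now [ 0.5714 -0.0407  0.1237] [-179.7   28.8  -86.5] j [ -6.  23.  -5. -30. -70.  21.] F [ 0.6  0.5 -2.6] open 25.8 gf 29.9 clk 6.5
```

>>> arm_command(steps=[{"translation": [13,0,23],"rotation": [0,0,0],"claw": 10},{"translation": [26,0,46],"rotation": [0,0,0],"claw": 10},{"translation": [39,0,70],"rotation": [0,0,0],"claw": 10},{"translation": [39,0,70],"rotation": [0,0,0],"claw": 10}])

```text
clock: 6.95
tool_pos: [0.5692, -0.0399, 0.0403]
orientation: [179.9, 28.9, -86.7]
force: [-0.1, -0.5, -2.1]
opening: 0.026
gripper_force: 29.9
```

```bash
python3 - <<'E'
from h import *
g=np.r_[TR(.060,-.058),.0205]
plan(chis(g,28.8,-87),[180,28.8,-87])
E
```

```text
t [14.9 -1.  22.9] r [0.05 0.03 0.06] | now [ 0.5692 -0.0399  0.0403] [179.9  28.9 -86.7] j [ -6.  28.  -8. -32. -63.  27.] F [-0.1 -0.5 -2.1] open 26.0 gf 29.9 clk 7.0
```

>>> arm_command(steps=[{"translation": [5,0,8],"rotation": [0,0,0],"claw": 10},{"translation": [9,0,15],"rotation": [0,0,0],"claw": 10},{"translation": [12,0,21],"rotation": [0,0,0],"claw": 10},{"translation": [13,0,23],"rotation": [0,0,0],"claw": 10},{"translation": [13,0,23],"rotation": [0,0,0],"claw": 10}])

```text
clock: 7.45
tool_pos: [0.5709, -0.042, 0.016]
orientation: [-179.8, 28.9, -86.7]
force: [0.8, -0.2, -1.2]
opening: 0.0258
gripper_force: 29.9
```

>>> arm_command(steps=[{"translation": [1,0,2],"rotation": [0,0,0],"claw": 10},{"translation": [1,0,2],"rotation": [0,0,0],"claw": 10}])

```text
clock: 7.65
tool_pos: [0.571, -0.0419, 0.0138]
orientation: [-179.8, 28.9, -86.6]
force: [-0.4, 0.1, -2.7]
opening: 0.026
gripper_force: 29.9
```

Not touching yet, so about 1 mm lower, then open to 42 mm and draw back along the tool.

>>> arm_command(steps=[{"translation": [0.5,0,1],"rotation": [0,0,0],"claw": 10},{"translation": [0.5,0,1],"rotation": [0,0,0],"claw": 10},{"translation": [0.5,0,1],"rotation": [0,0,0],"claw": 42},{"translation": [0.5,0,1],"rotation": [0,0,0],"claw": 42},{"translation": [0.5,0,1],"rotation": [0,0,0],"claw": 42}])

```text
clock: 8.15
tool_pos: [0.5711, -0.0418, 0.013]
orientation: [-179.8, 28.9, -86.6]
force: [0.1, -0.6, -0.6]
opening: 0.0408
gripper_force: 0.0
```

>>> arm_command(steps=[{"translation": [0,0,0],"rotation": [0,0,0],"claw": 42},{"translation": [0,0,-15],"rotation": [0,0,0],"claw": 42},{"translation": [0,0,-40],"rotation": [0,0,0],"claw": 42},{"translation": [-15,0,-80],"rotation": [0,0,0],"claw": 60},{"translation": [-30,0,-120],"rotation": [0,0,0],"claw": 60}])

```text
clock: 8.65
tool_pos: [0.5719, -0.0745, 0.134]
orientation: [-179.9, 28.9, -86.7]
force: [-0.2, 0.4, 1.1]
opening: 0.0529
gripper_force: 0.0
```

```bash
python3 - <<'E'
from h import *
sg=np.array([.5023,-.3399])
print(sg);plan(np.r_[sg,.16],[180,0,-82])
q,d,P,T=shot("scene");np.savez("/tmp/c4.npz",p=q,P=P,T=T)
m=(P[...,2]>.009)&(P[...,2]<.045)&(np.abs(P[...,0]-.57)<.04)&(np.abs(P[...,1])<.13)
Q=P[m];L=cv2.fitLine(Q[:,:2].astype(np.float32),cv2.DIST_HUBER,0,.001,.001).ravel()
print(len(Q),Q.min(0).round(3),Q.max(0).round(3),L.round(3))
for lo in np.arange(-.12,.14,.03):
    s=Q[(Q[:,1]>lo)&(Q[:,1]<lo+.03)]
    if len(s):print(lo.round(2),len(s),np.median(s,0).round(4),s[:,2].max().round(4))
cv2.imwrite("pics/m4.png",cv2.resize(q[150:360,240:450,::-1],(600,600),interpolation=cv2.INTER_CUBIC))
E
```

```text
[ 0.5023 -0.3399]
t [ 216.    84.4 -148.9] r [-0.26  5.77 -0.93] | now [ 0.5719 -0.0745  0.134 ] [-179.9   28.9  -86.7] j [ -9.  23.  -3. -30. -73.  23.] F [-0.2  0.4  1.1] open 52.9 gf 0.0 clk 8.7
658 [ 0.53  -0.13   0.009] [0.61  0.129 0.037] [ 0.049 -0.999  0.565 -0.048]
-0.12 74 [ 0.5703 -0.0992  0.0226] 0.0361
-0.09 96 [ 0.5662 -0.0748  0.0297] 0.0354
-0.06 83 [ 0.5636 -0.0449  0.0271] 0.0341
-0.03 84 [ 0.563  -0.0144  0.0272] 0.0365
0.0 54 [0.5609 0.0143 0.0224] 0.0345
0.03 54 [0.5634 0.0443 0.0188] 0.0244
0.06 53 [0.5643 0.075  0.0179] 0.0236
0.09 51 [0.5597 0.105  0.0174] 0.0238
0.12 14 [0.5581 0.1238 0.0188] 0.0224
```

View pics/m4.png

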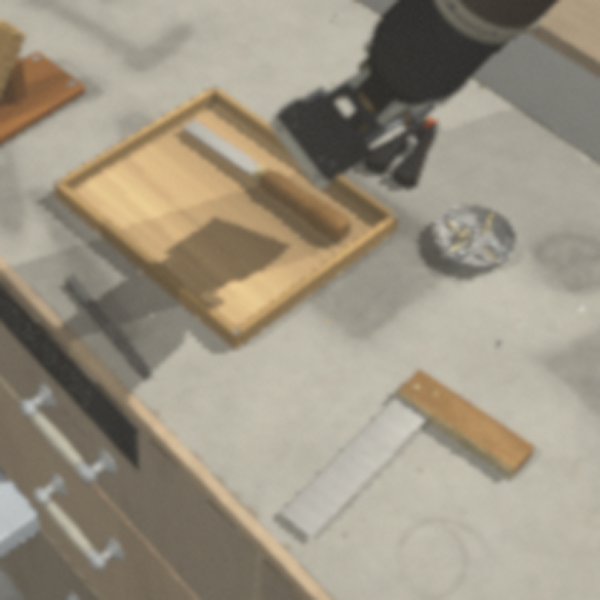

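The chisel lies flat in the tray, its handle at (305,205) and tip at (190,130) in the crop. The square is untouched, with its stock centre at (468,420). Next I go above the stock.

>>> arm_command(steps=[{"translation": [35,14,-30],"rotation": [0,1.1,-0.2],"claw": 60},{"translation": [75,30,-60],"rotation": [-0.1,2.3,-0.4],"claw": 60},{"translation": [115,45,-85],"rotation": [-0.1,3.5,-0.6],"claw": 60},{"translation": [155,60,-110],"rotation": [-0.2,4.7,-0.8],"claw": 60},{"translation": [190,75,-132],"rotation": [-0.3,5.8,-0.9],"claw": 60}])

```text
clock: 9.2
tool_pos: [0.5104, -0.31, 0.1581]
orientation: [179.9, -0.5, -82.0]
force: [-0.3, -0.3, 0.2]
opening: 0.0606
gripper_force: 0.0
```

```bash
python3 - <<'E'
from h import *
plan(np.r_[.5023,-.3399,.13],[180,0,-82])
p,d,P,T=shot("wrist","w5.png")
hsv=cv2.cvtColor(p,cv2.COLOR_RGB2HSV)
m=((hsv[...,1]>90)&(P[...,2]>.011)&(P[...,2]<.022)&(np.abs(P[...,0]-.5)<.06)&(np.abs(P[...,1]+.34)<.1)).astype(np.uint8)
n,l,s,_=cv2.connectedComponentsWithStats(m);k=1+np.argmax(s[1:,4]);Q=P[l==k];print(len(Q),cv2.minAreaRect((Q[:,:2]*1000).astype(np.float32)),s[k])
E
```

```text
t [28.3 12.2 28.3] r [ 0.01 -0.09 -0.01] | now [ 0.5104 -0.31    0.1581] [179.9  -0.5 -82. ] j [-12.  16. -15.   1. -58.  20.] F [-0.3 -0.3  0.2] open 60.6 gf 0.0 clk 9.2
4709 ((500.6205139160156, -340.1768798828125), (32.77140808105469, 125.36598205566406), 7.788415908813477) [ 315   90   37  136 4709]
```

View pics/w5.png

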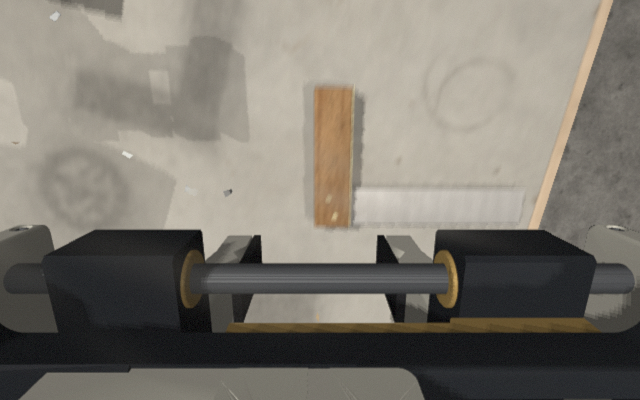

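The stock shows at columns 315–353, rows 87–227, with the blade to the right. Its centre is (0.501,-0.340), yaw -82°.

>>> arm_command(steps=[{"translation": [15,6,25],"rotation": [0,0,0],"claw": 60},{"translation": [28,11,60],"rotation": [0,0,0],"claw": 60},{"translation": [29,13,95],"rotation": [0,0,0],"claw": 60},{"translation": [29,13,125],"rotation": [0,0,0],"claw": 60},{"translation": [29,13,125],"rotation": [0,0,0],"claw": 60}])

```text
clock: 9.75
tool_pos: [0.4983, -0.3379, 0.0278]
orientation: [179.5, 0.0, -82.2]
force: [-0.5, 0.6, -0.1]
opening: 0.0601
gripper_force: 0.0
```

```bash
python3 - <<'E'
from h import *
plan(np.r_[.5013,-.340,.004],[180,0,-82])
E
```

```text
t [ 2.5 -2.8 23.8] r [ 0.1   0.01 -0.03] | now [ 0.4983 -0.3379  0.0278] [179.5   0.  -82.2] j [-15.  25. -22.   0. -44.  23.] F [-0.5  0.6 -0.1] open 60.1 gf 0.0 clk 9.8
```

>>> arm_command(steps=[{"translation": [1,-1,12],"rotation": [0.1,0,0],"claw": 60},{"translation": [2,-2,20],"rotation": [0.1,0,0],"claw": 60},{"translation": [2,-2,23],"rotation": [0.1,0,0],"claw": 60},{"translation": [2,-2,23],"rotation": [0.1,0,0],"claw": 60}])

```text
clock: 10.15
tool_pos: [0.5038, -0.3402, 0.0086]
orientation: [-179.6, -0.2, -82.1]
force: [0.0, 0.4, -0.5]
opening: 0.0598
gripper_force: 0.0
```

>>> arm_command(steps=[{"translation": [0,0,0],"rotation": [0,0,0],"claw": 35},{"translation": [0,0,0],"rotation": [0,0,0],"claw": 25},{"translation": [0,0,0],"rotation": [0,0,0],"claw": 20},{"translation": [0,0,0],"rotation": [0,0,0],"claw": 20},{"translation": [0,0,0],"rotation": [0,0,0],"claw": 20}])

```text
clock: 10.65
tool_pos: [0.5035, -0.3401, 0.0082]
orientation: [-179.7, -0.1, -82.1]
force: [-1.0, 0.9, 3.7]
opening: 0.0338
gripper_force: 30.0
```

Fingertips sit 8 mm up, which is a shallow bite, so I'll reopen, drop 5 mm and close again.

>>> arm_command(steps=[{"translation": [0,0,0],"rotation": [0,0,0],"claw": 42},{"translation": [0,0,0],"rotation": [0,0,0],"claw": 42},{"translation": [0,0,3],"rotation": [0,0,0],"claw": 42},{"translation": [0,0,5],"rotation": [0,0,0],"claw": 42},{"translation": [0,0,5],"rotation": [0,0,0],"claw": 42}])

```text
clock: 11.15
tool_pos: [0.5032, -0.34, 0.0024]
orientation: [-179.7, -0.1, -82.1]
force: [-0.2, -0.0, 0.2]
opening: 0.0421
gripper_force: 0.0
```

>>> arm_command(steps=[{"translation": [0,0,0],"rotation": [0,0,0],"claw": 25},{"translation": [0,0,0],"rotation": [0,0,0],"claw": 20},{"translation": [0,0,0],"rotation": [0,0,0],"claw": 20},{"translation": [0,0,0],"rotation": [0,0,0],"claw": 20}])

```text
clock: 11.55
tool_pos: [0.5035, -0.3401, 0.0029]
orientation: [-179.7, -0.1, -82.1]
force: [0.3, 0.2, -1.4]
opening: 0.034
gripper_force: 30.0
```

>>> arm_command(steps=[{"translation": [0,0,-10],"rotation": [0,0,0],"claw": 20},{"translation": [0,0,-25],"rotation": [0,0,0],"claw": 20},{"translation": [0,0,-45],"rotation": [0,0,0],"claw": 20},{"translation": [0,0,-65],"rotation": [0,0,0],"claw": 20},{"translation": [0,0,-90],"rotation": [0,0,0],"claw": 20}])

```text
clock: 12.05
tool_pos: [0.5024, -0.3397, 0.0938]
orientation: [-179.7, -0.1, -82.1]
force: [0.4, -0.7, -1.5]
opening: 0.0335
gripper_force: 30.0
```

```bash
python3 - <<'E'
from h import *
# square frame at tray (x=-.035,y=+.077): box x -100..30, y -111..+94
g=TR(-.037,.078);print(g)
plan(np.r_[g,.12],[180,0,3])
q,d,P,T=shot("side");np.savez("/tmp/s6.npz",p=q,P=P,T=T)
m=(P[...,2]>.07)&(P[...,2]<.13)&(np.abs(P[...,1]+.3)<.1)&(P[...,0]<.48)&(P[...,0]>.25)
Q=P[m];print(len(Q));
if len(Q)>20: print(Q.min(0).round(3),Q.max(0).round(3),np.polyfit(Q[:,0],Q[:,2],1).round(3),np.polyfit(Q[:,0],Q[:,1],1).round(3))
E
```

```text
[0.46660113 0.08802817]
t [-428.5  -23.7  -26.8] r [ -0.03  -0.06 -17.01] | now [ 0.5024 -0.3397  0.0938] [-1.797e+02 -1.000e-01 -8.210e+01] j [-16.  21. -18.  -0. -51.  24.] F [ 0.4 -0.7 -1.5] open 33.5 gf 30.0 clk 12.1
917
[ 0.31  -0.356  0.098] [ 0.48  -0.283  0.13 ] [0.042 0.085] [-0.056 -0.291]
```

>>> arm_command(steps=[{"translation": [-15,0,-20],"rotation": [0,0,-1],"claw": 20},{"translation": [-45,-2,-35],"rotation": [0,0,-2.4],"claw": 20},{"translation": [-80,-4,-40],"rotation": [0,0,-3.8],"claw": 20},{"translation": [-115,-6,-40],"rotation": [0,0,-5.2],"claw": 20},{"translation": [-150,-8,-40],"rotation": [0,0,-6.6],"claw": 20}])

```text
clock: 12.6
tool_pos: [0.4897, -0.1891, 0.1336]
orientation: [-179.7, -0.4, -48.8]
force: [1.0, 0.8, -2.0]
opening: 0.0334
gripper_force: 30.0
```

```bash
python3 - <<'E'
from h import *
plan(np.r_[TR(-.037,.078),.13],[180,0,3])
E
```

```text
t [-223.7 -165.1    3. ] r [ -0.02  -0.09 -10.36] | now [ 0.4897 -0.1891  0.1336] [-179.7   -0.4  -48.8] j [  0.  11. -26.   0. -53.  41.] F [ 1.   0.8 -2. ] open 33.4 gf 30.0 clk 12.6
```

>>> arm_command(steps=[{"translation": [-30,-22,0],"rotation": [0,0,-1.4],"claw": 20},{"translation": [-62,-46,0],"rotation": [0,0,-2.9],"claw": 20},{"translation": [-94,-70,0],"rotation": [0,0,-4.4],"claw": 20},{"translation": [-126,-94,0],"rotation": [0,0,-5.9],"claw": 20},{"translation": [-158,-117,0],"rotation": [0,0,-7.4],"claw": 20}])

```text
clock: 13.1
tool_pos: [0.4745, 0.0074, 0.1331]
orientation: [-180.0, -0.4, -11.7]
force: [0.0, -0.5, -1.2]
opening: 0.0341
gripper_force: 30.0
```

```bash
python3 - <<'E'
from h import *
plan(np.r_[TR(-.037,.078),.12],[180,0,3])
E
```

```text
t [-24.3 -77.3  12.9] r [ 0.01 -0.09 -2.95] | now [0.4745 0.0074 0.1331] [-180.    -0.4  -11.7] j [ 25.   6. -32.   0. -51.  53.] F [ 0.  -0.5 -1.2] open 34.1 gf 30.0 clk 13.1
```

>>> arm_command(steps=[{"translation": [-9,-27,0],"rotation": [0,0,-1.0],"claw": 20},{"translation": [-18,-54,4],"rotation": [0,0,-2.0],"claw": 20},{"translation": [-24,-77,10],"rotation": [0,0,-3.0],"claw": 20},{"translation": [-24,-77,13],"rotation": [0,0,-3.0],"claw": 20},{"translation": [-24,-77,13],"rotation": [0,0,-3.0],"claw": 20}])

```text
clock: 13.6
tool_pos: [0.467, 0.0864, 0.1191]
orientation: [179.9, -0.3, 3.0]
force: [-0.3, -0.9, -2.0]
opening: 0.0338
gripper_force: 30.0
```

```bash
python3 - <<'E'
from h import *
plan(np.r_[TR(-.037,.078),.02],[180,0,3])
q,d,P,T=shot("side");r,d2,P2,T2=shot("scene")
for X in(P,P2):
  m=(X[...,2]>.07)&(X[...,2]<.15)&(X[...,1]<.06)&(X[...,1]>-.15)&(X[...,0]>.39)&(X[...,0]<.47)
  Q=X[m];Q=Q[np.abs(Q[:,2]-np.median(Q[:,2]))<.02] if len(Q) else Q
  if len(Q)>20:print(len(Q),Q.min(0).round(3),Q.max(0).round(3),"z/y",np.polyfit(Q[:,1],Q[:,2],1).round(3),"x/y",np.polyfit(Q[:,1],Q[:,0],1).round(3),"z/x",np.polyfit(Q[:,0],Q[:,2],1).round(3))
a=cv2.resize(q[150:310,220:420,::-1],(400,320),interpolation=cv2.INTER_CUBIC);b=cv2.resize(r[130:290,230:430,::-1],(400,320),interpolation=cv2.INTER_CUBIC)
cv2.imwrite("pics/m7.png",np.hstack([a,b]))
E
```

```text
t [-0.9 -1.9 99.1] r [ 0.02 -0.06 -0.01] | now [0.467  0.0864 0.1191] [179.9  -0.3   3. ] j [ 35.   7. -33.   0. -50.  58.] F [-0.3 -0.9 -2. ] open 33.8 gf 30.0 clk 13.6
405 [ 0.404 -0.105  0.121] [0.468 0.06  0.145] z/y [0.01  0.127] x/y [0.048 0.429] z/x [0.102 0.084]
592 [ 0.402 -0.107  0.119] [0.47  0.06  0.145] z/y [0.006 0.126] x/y [0.013 0.427] z/x [0.085 0.09 ]
```

View pics/m7.png

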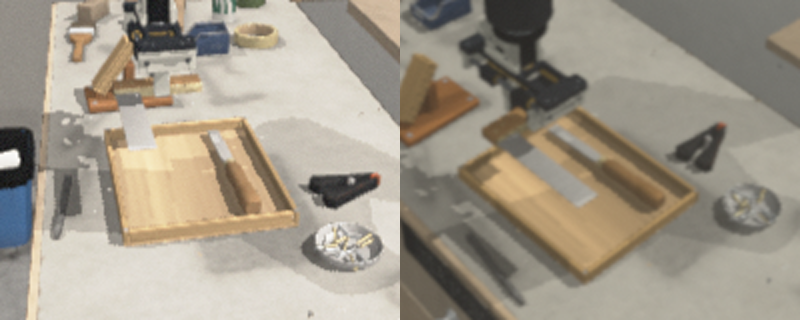

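The blade runs parallel to the tray's long side, left of the chisel, and it is level lengthwise. I'll shift 3 mm toward the chisel and lower.

>>> arm_command(steps=[{"translation": [3,-1,25],"rotation": [0,0,0],"claw": 20},{"translation": [3,-1,50],"rotation": [0,0,0],"claw": 20},{"translation": [3,-1,75],"rotation": [0,0,0],"claw": 20},{"translation": [3,-1,90],"rotation": [0,0,0],"claw": 20},{"translation": [3,-1,90],"rotation": [0,0,0],"claw": 20}])

```text
clock: 14.2
tool_pos: [0.4698, 0.0855, 0.0275]
orientation: [179.8, -0.2, 2.8]
force: [-0.4, -0.0, -1.6]
opening: 0.0336
gripper_force: 30.0
```

```bash
python3 - <<'E'
from h import *
plan(np.r_[.4695,.0875,.010],[180,0,3])
q,d,P,T=shot("side");r,d2,P2,T2=shot("scene")
for X in(P,P2):
  m=(X[...,2]>.028)&(X[...,2]<.05)&(X[...,1]<.11)&(X[...,1]>-.15)&(X[...,0]>.39)&(X[...,0]<.55)
  Q=X[m];B=Q[Q[:,1]<.05];print(len(Q),len(B))
  if len(B)>20:print("blade",B.min(0).round(3),B.max(0).round(3),"z/y",np.polyfit(B[:,1],B[:,2],1).round(3),"z/x",np.polyfit(B[:,0],B[:,2],1).round(3))
  S=Q[Q[:,1]>.075];
  if len(S)>20:print("stock",S.min(0).round(3),S.max(0).round(3))
E
```

```text
t [-0.3 -2.1 17.5] r [ 0.04 -0.03 -0.04] | now [0.4698 0.0855 0.0275] [179.8  -0.2   2.8] j [ 34.  16. -38.   0. -36.  58.] F [-0.4 -0.  -1.6] open 33.6 gf 30.0 clk 14.2
734 378
blade [ 0.407 -0.104  0.033] [0.448 0.049 0.038] z/y [-0.007  0.035] z/x [0.004 0.033]
stock [0.403 0.075 0.039] [0.532 0.105 0.045]
826 517
blade [ 0.39  -0.12   0.028] [0.451 0.049 0.042] z/y [-0.006  0.035] z/x [0.001 0.035]
stock [0.402 0.075 0.029] [0.472 0.109 0.049]
```

>>> arm_command(steps=[{"translation": [0,0,8],"rotation": [0,0,0],"claw": 20},{"translation": [0,0,14],"rotation": [0,0,0],"claw": 20},{"translation": [0,0,18],"rotation": [0,0,0],"claw": 20},{"translation": [0,0,18],"rotation": [0,0,0],"claw": 20}])

```text
clock: 14.7
tool_pos: [0.4707, 0.0869, 0.0106]
orientation: [179.9, -0.3, 2.9]
force: [-0.2, 1.0, -2.0]
opening: 0.0337
gripper_force: 30.0
```

>>> arm_command(steps=[{"translation": [0,0,1.5],"rotation": [0,0,0],"claw": 20},{"translation": [0,0,1.5],"rotation": [0,0,0],"claw": 20},{"translation": [0,0,1.5],"rotation": [0,0,0],"claw": 44},{"translation": [0,0,1.5],"rotation": [0,0,0],"claw": 44},{"translation": [0,0,1.5],"rotation": [0,0,0],"claw": 44}])

```text
clock: 15.2
tool_pos: [0.4713, 0.0872, 0.0098]
orientation: [179.9, -0.4, 2.9]
force: [-1.0, 0.8, -0.1]
opening: 0.0437
gripper_force: 0.0
```

>>> arm_command(steps=[{"translation": [0,0,0],"rotation": [0,0,0],"claw": 44},{"translation": [0,0,-15],"rotation": [0,0,0],"claw": 44},{"translation": [0,0,-50],"rotation": [0,0,0],"claw": 44},{"translation": [0,0,-95],"rotation": [0,0,0],"claw": 60},{"translation": [0,0,-140],"rotation": [0,0,0],"claw": 60}])

```text
clock: 15.7
tool_pos: [0.4698, 0.087, 0.151]
orientation: [179.9, -0.3, 2.9]
force: [0.8, 0.8, -0.5]
opening: 0.055
gripper_force: 0.0
```

>>> arm_command(steps=[{"translation": [0,-30,-30],"rotation": [0,0,0],"claw": 60},{"translation": [0,-60,-60],"rotation": [0,0,0],"claw": 60},{"translation": [0,-90,-80],"rotation": [0,0,0],"claw": 60},{"translation": [0,-90,-80],"rotation": [0,0,0],"claw": 60}])

```text
clock: 16.1
tool_pos: [0.4666, 0.1807, 0.2328]
orientation: [-179.9, -0.7, 3.1]
force: [-0.6, -0.5, -0.1]
opening: 0.0599
gripper_force: 0.0
```

```bash
python3 - <<'E'
from h import *
q,d,P,T=shot("side");r,d2,P2,T2=shot("scene")
for X in(P,P2):
  # tray frame coordinates
  Rz=R.from_euler('z',-2.9,degrees=True).as_matrix();Y=(X-[.5075,.012,0])@Rz.T
  m=(Y[...,2]>.011)&(Y[...,2]<.06)&(np.abs(Y[...,0])<.104)&(np.abs(Y[...,1])<.129)
  for nm,mm in(("chisel",m&(Y[...,0]>.036)),("stock",m&(Y[...,0]<.033)&(Y[...,1]>.055)),("blade",m&(Y[...,0]<.0)&(Y[...,1]<.05))):
    Q=Y[mm];print(nm,len(Q),np.percentile(Q,1,0).round(3),np.percentile(Q,99,0).round(3),np.median(Q[:,2]).round(4))
  h=X[(np.abs(X[...,0]-.43)<.15)&(np.abs(X[...,1]-.3)<.09)&(X[...,2]>.008)&(X[...,2]<.024)]
  print("foot",cv2.minAreaRect((h[:,:2]*1000).astype(np.float32)))
a=cv2.resize(q[130:310,210:435,::-1],(400,320),interpolation=cv2.INTER_CUBIC);b=cv2.resize(r[120:300,210:435,::-1],(400,320),interpolation=cv2.INTER_CUBIC)
cv2.imwrite("pics/m8.png",np.hstack([a,b]))
E
```

```text
chisel 357 [ 0.048 -0.116  0.013] [0.073 0.112 0.035] 0.0268
stock 358 [-0.099  0.056  0.012] [0.029 0.094 0.025] 0.0223
blade 401 [-0.098 -0.109  0.013] [-0.062  0.047  0.018] 0.0155
foot ((431.818359375, 301.33514404296875), (149.03514099121094, 94.31149291992188), 5.5890984535217285)
chisel 476 [ 0.046 -0.117  0.011] [0.09  0.116 0.035] 0.0234
stock 418 [-0.1    0.056  0.012] [0.03  0.092 0.026] 0.021
blade 485 [-0.099 -0.113  0.011] [-0.042  0.048  0.019] 0.0145
foot ((431.94757080078125, 300.71136474609375), (152.56170654296875, 95.86360931396484), 5.246596813201904)
```

View pics/m8.png

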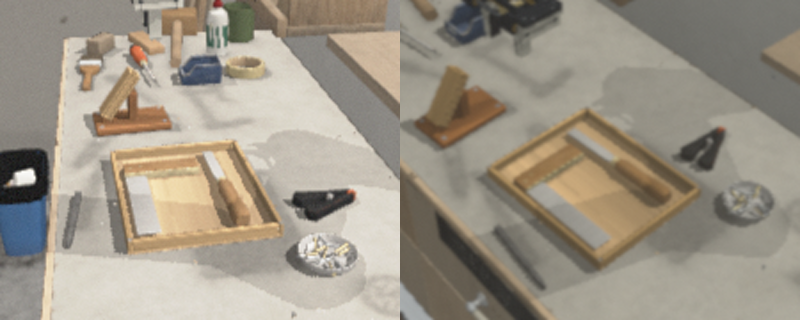

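Both tools lie flat inside the tray, side by side with a gap. The square is on the left with its stock at (165,180) in the side crop, the chisel on the right at (228,190). The holder, clamp and dish are where they were.

```bash
python3 -c "
from plant import ctrl
print(ctrl.close_job())"
```

```text
the job is handed in; nothing more can be done
None
```

The chisel and try square lie flat, side by side and inside the tray's rim; the holder is still standing and it, the clamp and the dish look unmoved. The job was handed in at about 16 s on the robot's clock, and no verdict came back.

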